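# Open the battery bay of a portable speaker by its flush release

### The job

The portable speaker lies on its grille at the kitchen table with its back panel up, ready for a battery change. Feel gently along the plain strip of the panel for the flush release pad, press it in with a fingertip so that the battery door springs up, then push the door up and over until it stands upright or leans back, and let go of it. Pick nothing up, do not lean on the speaker, and leave it, the mug, the jam jar and the spare battery where they are.

Things in the scene. Friction and masses are not known exactly. Their poses are not given: they have to be found in the camera images.
- speaker: Portable speaker, blue cloth with dark grey plastic back panel, loose, about 5.5 kg, lying on its grille. 260 mm along its x, 410 along y, 150 high; origin at the centre of its underside, z up. The rigid flat back panel is its top, 150 mm above the origin. A carry handle sticks out 46 mm on its +x side. The release strip is on the panel's -x half; the battery door lies next to it towards +x.
- strip (a point): Middle of the panel's plain strip, on its surface (speaker frame -75, 0, 150 mm; the speaker's axes). The strip: 170 mm along the speaker's y, 38 along x, same plastic and level. The release pad's centre is on its long middle line, anywhere up to 55 mm to the -y or +y side of this point; it differs each time and is not given: feel for it, or look for the 1 mm gap round it.
- release (a joint): How far the release pad is pressed in, m: 0 out, 0.006 fully in. Pad: flat, of the panel's plastic, 56 mm along the speaker's y, 36 along x, its face 2 mm below the panel. It moves straight down on a spring (about 3 N to start, 5 to 6 N fully in) and comes back when let go. The door comes free with the pad 3 to 4 mm in, when the fingertip is about 6 mm below the panel.
- door (a joint): Battery door angle, rad: 0 shut, level with the panel; 1.57 upright; 1.95 at its stop, leaning back. A 4 mm plate, 148 mm along the speaker's y, 75 mm from hinge to free edge. Once released, a spring lifts it within 1 s to about 0.93 rad (free edge 57 mm above the panel); from there it stays wherever it is pushed; pushing the free edge towards the hinge (+x) takes about 1 N.
- door_hinge (a point): Middle of the battery door's hinge line, along its +x edge, 2 mm below the panel's surface (speaker frame 50, 0, 148 mm); turns with the door.
- door_edge (a point): Middle of the battery door's free edge, half way through its thickness; rises with the door. Shut, it faces -x, 50 mm from the middle line of the strip.
- spare_pack: Spare battery pack, green with a paper label, 42 x 118 x 28 mm, 0.3 kg, lying on the table next to the speaker; origin at the centre of its underside. To be left alone.
- mug: Blue mug, 82 mm across, 92 mm high, on the table next to the speaker; origin at the centre of its underside. To be left alone.
- jam_jar: Jam jar with a red cap, 68 mm across, 88 mm high, on the table next to the speaker; origin at the centre of its underside. To be left alone.

How it is judged:
By the outcome, as a careful person would: the job done as asked, in the order asked, and still so for the second after the job is handed in, with the robot touching nothing.
It also fails if it takes over 48 s, if anything falls off the work surface, if the arm or the gripper's body presses on something with over 40 N, if the wrist force passes 120 N, or if a joint passes its speed limit or range.

### The arm

A 7-joint arm with a two-finger parallel gripper is mounted at the origin on the work surface. World frame = base frame: x ahead of the robot, y to its left, z up, the work surface at z = 0. Lengths are in m, angles in rad, forces in N, time in s.
With the tool pointing down it reaches from about 0.4 to 0.875 m from the base axis. Payload 19.3 kg.
Tool frame: the origin (TCP) lies midway between the tips of the shut fingers; the grasp point (between the pads) lies 19 mm behind it; z points along the fingers, y is the line along which they close (so a half turn about z gives the same grasp; the last joint's range is limited). The gripper opens to 85 mm and grips with 20 to 120 N. Pads are 22 mm wide; open, the fingers measure 114 mm over their backs; the gripper's body (76 mm by 85 mm) begins 54 mm behind the grasp point. The pads swing forward as they close: fully open they stand 13 mm farther back than shut.
Start: joints at [-1.372, 0.521, -0.036, 1.599, 0.021, 1.021, -0.113], TCP at [0.166, 0.603, 0.231] pointing down, gripper open.
Joint ranges: [-2.91, 2.91], [-0.3, 2.13], [-1.5, 1.42], [0.17, 2.43], [-1.26, 4.41], [0.16, 1.93], [-2.52, 2.52]. Speed limits (rad/s): [1.89, 1.89, 2.39, 2.39, 3.01, 3.01, 3.01].

### API

Orientations are given as [roll, pitch, yaw] about the fixed x, y, z axes, in that order (R = Rz(yaw) Ry(pitch) Rx(roll)).
In Python, from workcell import telemetry, grab_frame, calibration, bot, outline_of, landmark_of gives the robot as it stands. The module is installed in compiled form; this text tells all that it offers.
- The arm moves only by the shell command python3 -m inch 'ROWS' [FORCE]. ROWS is JSON, a list of rows, each a list of 7 numbers: the shift along the tool's x, y, z in m, then the turn, a rotation vector about the tool's x, y, z in rad, then the closure, from 0 (fully open) to 1 (shut). A call has 1 to 5 rows; each row shifts and turns the commanded pose from where the row before left it, along the tool's axes as they then stand; what a row does not reach is not made up. A row lasts 1/10 s, in which the tool goes at most 50 mm and 8.59 degrees, less where a joint would pass 70% of its speed; a pose out of reach is approached as far as the arm can. A call is refused whole if a number of a shift passes 0.05 or a number of a turn 0.15, either way. A call with a gripper value outside its range is refused whole. The fingers move at their own pace and stop on an object; FORCE is the grip in N (left out, the last holds). Time passes only in rows, so rows that do not move let the fingers close. It gives the time, the measured TCP pose, the force, the opening and the grip force at its end, in the units of the state.
- telemetry.observe(): the state, without advancing time (a new reading comes with each control period).
- grab_frame(name): name is "scene" or "top" or "wrist"; returns the picture (384x512x3 uint8, red, green, blue); there is no depth.
- calibration(name): a dict with "fovy" (degrees; the focal length in pixels is half the picture's height over the tangent of half this angle, whatever the lens; pixels are square), "cx", "cy" (the principal point, pixels), "pose" (4x4, takes a point from camera to world coordinates). Camera axes: x right, y down, z forward; pixel columns grow to the right and rows downward; lengths in m; the calibration is good to about 2 mm. A picture is of the moment at which its call begins: read the wrist's pose just before it. calibration takes no time and is no camera call; for the wrist camera it gives the pose at the moment of the call.
- bot.job_done(): hands the job in; it is judged then, once.
Trained networks look in the newest picture that a camera, given by its name, has taken for a name from the list of things; names that differ only in an ending like _2 or _b are one class to them, and where a whole thing is asked for, a point or a joint stands for the part that bears it (a point fixed in the world has none). Each returns a list of dicts, best first, with "score" (0 to 1); they miss things now and then, are a little off and sometimes report something else, mostly with a low value. They report only what shows in the picture. A call takes as long as a camera call.
- outline_of(label, camera): "region" (384x512 bool, what is visible of it) and "rect" ([left, top, right, bottom] in pixels, round what is visible of it).
- landmark_of(label, camera): "xy" ([column, row] in pixels: a listed point, or the origin of a listed thing).
The state is a dict: "clock": time; "qpos": joint angles; "qd": joint speeds; "joint_efforts": joint torques, N m; "position": TCP position; "tool_rot": TCP orientation; "force": force on the tool from outside, world axes, zero at the start; "moment": the same for the moment, N m; "grip_width": finger opening in m; "finger_force": force on a finger pad.
Only numpy, scipy, OpenCV 4.12 (cv2) and the standard library are available. Lean on these libraries where they do the work, as an engineer would, in place of code of your own. Each camera call takes 0.05 s, during which the arm holds its last target. There are 200 camera calls.

## Working session

There is one attempt and no reset: what is moved stays moved. The work goes in short steps, Python scripts to look and compute and a shell command to move; the robot and the scene stay as the last step left them, time stands still between calls to the robot, and variables do not carry over. Pictures are saved under pics/ and viewed, at most 10 in all, crops included, and the job is handed in when it is done.

```bash
mkdir -p pics; cat > h.py <<'E'
import numpy as np, cv2
from workcell import telemetry, grab_frame, calibration, bot, outline_of, landmark_of
def ray(cam,uv,c=None):
    c=c or calibration(cam); P=np.array(c["pose"]); f=192/np.tan(np.radians(c["fovy"])/2)
    d=P[:3,:3]@np.array([(uv[0]-c["cx"])/f,(uv[1]-c["cy"])/f,1]); return P[:3,3],d
def at(cam,uv,z,c=None):
    o,d=ray(cam,uv,c); return o+d*(z-o[2])/d[2]
def px(cam,p,c=None):
    c=c or calibration(cam); P=np.array(c["pose"]); f=192/np.tan(np.radians(c["fovy"])/2)
    q=P[:3,:3].T@(np.array(p)-P[:3,3]); return np.array([c["cx"]+f*q[0]/q[2],c["cy"]+f*q[1]/q[2]])
E
python3 - <<'E'
from h import *
np.set_printoptions(precision=3,suppress=True)
s=telemetry.observe();print(s["clock"],s["position"],s["tool_rot"],s["force"])
ims=[]
for c in("top","scene"):
    im=grab_frame(c);ims.append(im[:,:,::-1])
    for l,z in(("strip",.15),("door_hinge",.148),("door_edge",.148),("speaker",0),("mug",0),("jam_jar",0),("spare_pack",0)):
        for r in landmark_of(l,c)[:2]: print(c,l,round(r["score"],2),r["xy"],at(c,r["xy"],z))
cv2.imwrite("pics/a.png",cv2.resize(np.hstack(ims),(800,300)))
cv2.imwrite("pics/top.png",ims[0]);cv2.imwrite("pics/scene.png",ims[1])
E
```

```text
0.0 [0.166 0.602 0.231] [-3.14   0.     2.873] [-0.011 -0.058 -0.102]
top strip 0.95 [307.1, 189.4] [ 0.549 -0.118  0.15 ]
top door_hinge 0.8 [313.5, 151.7] [ 0.66  -0.139  0.148]
top door_hinge 0.24 [311.8, 172.6] [ 0.598 -0.133  0.148]
top door_edge 0.81 [313.3, 175.4] [ 0.59  -0.137  0.148]
top speaker 0.67 [306.4, 174.5] [ 0.624 -0.136  0.   ]
top mug 0.57 [305.7, 243.2] [ 0.405 -0.13   0.   ]
top jam_jar 0.78 [208.3, 172.9] [0.628 0.18  0.   ]
top jam_jar 0.52 [311.2, 173.5] [ 0.628 -0.151  0.   ]
top spare_pack 0.68 [400.5, 201.1] [ 0.54  -0.434  0.   ]
scene strip 0.96 [249.4, 227.2] [ 0.55  -0.123  0.15 ]
scene door_hinge 0.83 [294.2, 236.7] [ 0.674 -0.137  0.148]
scene speaker 0.91 [272.7, 265.4] [ 0.621 -0.126  0.   ]
scene mug 0.62 [200.7, 258.2] [ 0.403 -0.132  0.   ]
scene jam_jar 0.6 [283.5, 196.5] [0.627 0.185 0.   ]
scene spare_pack 0.77 [221.2, 364.5] [ 0.53  -0.437  0.   ]
```

View pics/a.png

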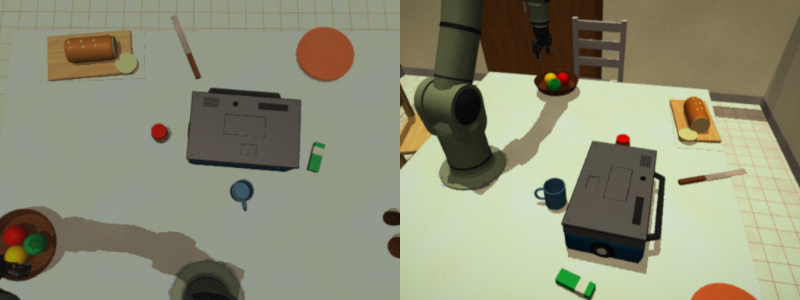

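The left (top) view shows the speaker at about (245,130), the mug at (241,191), the jar at (160,131) and the battery at (316,157). A small rectangle at (248,149) looks like the pad outline, with the door outline at (245,125). I'll zoom in.

```bash
python3 - <<'E'
from h import *
np.set_printoptions(precision=4,suppress=True)
im=cv2.imread("pics/top.png")[105:225,235:395]
im2=cv2.imread("pics/scene.png")[170:335,200:350]
a=cv2.resize(im,(800,600),interpolation=cv2.INTER_CUBIC)
cv2.imwrite("pics/b.png",cv2.convertScaleAbs(a,alpha=1.7))
g=cv2.cvtColor(im,cv2.COLOR_BGR2GRAY)
grab_frame("top")
r=outline_of("speaker","top")[0];print(r["score"],r["rect"])
m=r["region"].astype(np.uint8)
b=cv2.boxPoints(cv2.minAreaRect(cv2.findNonZero(m)));print(b)
E
```

```text
0.93 [237.1, 112.9, 387.2, 220.3]
[[236.0001 208.7767]
 [244.7711 108.3975]
 [390.1177 121.0977]
 [381.3467 221.4769]]
```

View pics/b.png

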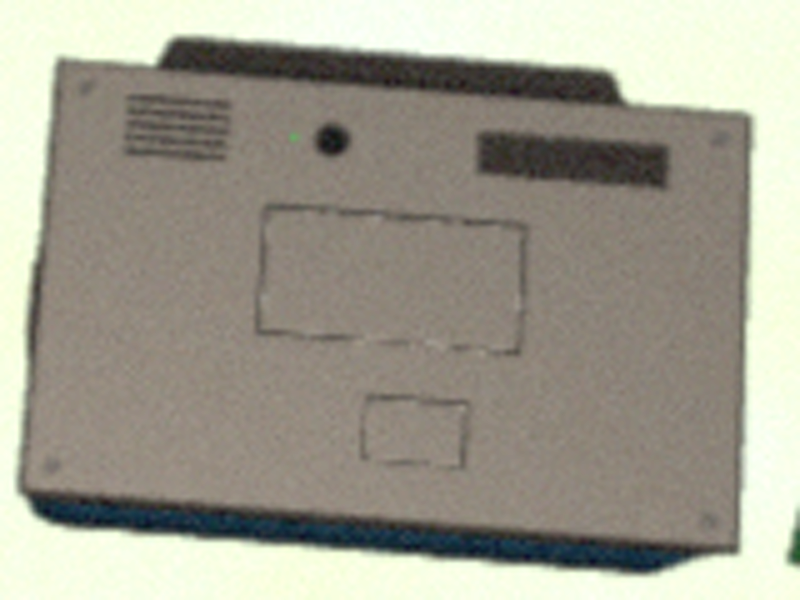

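The picture clearly shows the pad outline, centred at crop (415,432), which is (318,191.4) in the full top image. The door outline has corners at (264,207), (525,227), (520,353) and (258,333).

```bash
python3 - <<'E'
from h import *
np.set_printoptions(precision=4,suppress=True)
c=calibration("top")
W=lambda p,z=.15:at("top",(p[0]/5+235-.4,p[1]/5+105-.4),z,c)
cor=np.array([W(p) for p in[(58,60),(750,117),(738,550),(20,492)]])
ctr=cor.mean(0);v=cor[0]+cor[3]-cor[1]-cor[2];yaw=np.arctan2(-v[0],v[1])
print(cor,"ctr",ctr,"yaw",yaw)
d=np.array([W(p) for p in[(264,207),(525,227),(520,353),(258,333)]]);print("door",d.mean(0))
pad=np.array([W(p) for p in[(365,397),(467,403),(463,468),(362,460)]]);print("pad",pad.mean(0))
R=np.array([[np.cos(yaw),-np.sin(yaw)],[np.sin(yaw),np.cos(yaw)]])
for n,q in(("pad",pad),("door",d)): print(n,"in spk frame",R.T@(q.mean(0)-ctr)[:2])
w=calibration("wrist");P=np.array(w["pose"]);print(P,w["fovy"])
s=telemetry.observe();from scipy.spatial.transform import Rotation as Ro
print(Ro.from_euler("xyz",s["tool_rot"]).as_matrix())
E
```

```text
[[ 0.764   0.0563  0.15  ]
 [ 0.7315 -0.3464  0.15  ]
 [ 0.4783 -0.327   0.15  ]
 [ 0.5089  0.0754  0.15  ]] ctr [ 0.6207 -0.1354  0.15  ] yaw -0.07825901684153151
door [ 0.633  -0.1361  0.15  ]
pad [ 0.5445 -0.1472  0.15  ]
pad in spk frame [-0.0751 -0.0177]
door in spk frame [0.0123 0.0003]
[[ 0.2665  0.9306  0.251   0.1028]
 [ 0.9638 -0.2574 -0.0691  0.6207]
 [ 0.0003  0.2603 -0.9655  0.3732]
 [ 0.      0.      0.      1.    ]] 60.05933128212928
[[-0.9641  0.2656  0.    ]
 [ 0.2656  0.9641 -0.    ]
 [-0.      0.     -1.    ]]
```

```bash
R='[-0.032,-0.035,0,0,0,0,1]'; python3 -m inch '[[-0.032,-0.035,-0.003,0,0,0,1],[-0.032,-0.035,-0.003,0,0,0,1],[-0.032,-0.035,-0.003,0,0,0,1],[-0.032,-0.035,-0.003,0,0,0,1],[-0.032,-0.035,-0.003,0,0,0,1]]' 
python3 -m inch '[[-0.032,-0.035,0,0,0,0,1],[-0.032,-0.035,0,0,0,0,1],[-0.032,-0.035,0,0,0,0,1],[-0.032,-0.035,0,0,0,0,1],[-0.032,-0.035,0,0,0,0,1]]'
```

```text
clock: 1.4
position: [0.2744, 0.3896, 0.2465]
tool_rot: [3.141, 0.0, 2.873]
force: [0.5, 1.7, 0.1]
grip_width: 0.0122
finger_force: 0.0
clock: 1.9
position: [0.3821, 0.1784, 0.2466]
tool_rot: [3.141, 0.0, 2.873]
force: [1.4, 1.3, -0.6]
grip_width: 0.0001
finger_force: 0.0
```

```bash
python3 -m inch '[[-0.03,-0.034,0,0,0,0,1],[-0.03,-0.034,0,0,0,0,1],[-0.03,-0.034,0,0,0,0,1],[-0.03,-0.034,0,0,0,0,1],[-0.03,-0.034,0,0,0,0,1]]' 
python3 -m inch '[[-0.02,-0.022,0,0,0,0,1],[0,0,0,0,0,-0.095,1],[0,0,0,0,0,-0.095,1],[0,0,0,0,0,0,1]]'
python3 - <<'E'
from h import *
np.set_printoptions(precision=4,suppress=True)
s=telemetry.observe();print(s["clock"],s["position"],s["tool_rot"],s["force"])
c=calibration("wrist");im=grab_frame("wrist");
for l in("strip","door_hinge","door_edge"):
    for r in landmark_of(l,"wrist")[:1]: print(l,r["score"],r["xy"],at("wrist",r["xy"],.149,c))
print("pad exp px",px("wrist",[.5445,-.1472,.15],c))
cv2.imwrite("pics/w.png",cv2.convertScaleAbs(im[:,:,::-1],alpha=1.5))
E
```

```text
clock: 2.4
position: [0.4816, -0.0254, 0.2466]
tool_rot: [3.141, 0.001, 2.873]
force: [0.3, 0.6, 0.4]
grip_width: -0.0002
finger_force: 0.0
clock: 2.8
position: [0.4945, -0.0504, 0.2463]
tool_rot: [3.141, 0.0, 3.064]
force: [-0.5, -0.1, 0.5]
grip_width: -0.0001
finger_force: 0.0
2.8 [ 0.4945 -0.0504  0.2463] [3.1415 0.     3.0641] [-0.4578 -0.0807  0.4629]
strip 0.75 [160.7, 257.5] [ 0.5446 -0.129   0.149 ]
door_hinge 0.23 [173.7, 80.7] [ 0.4133 -0.0998  0.149 ]
door_edge 0.94 [166.7, 317.6] [ 0.5995 -0.1324  0.149 ]
pad exp px [137.4549 259.6001]
```

View pics/w.png

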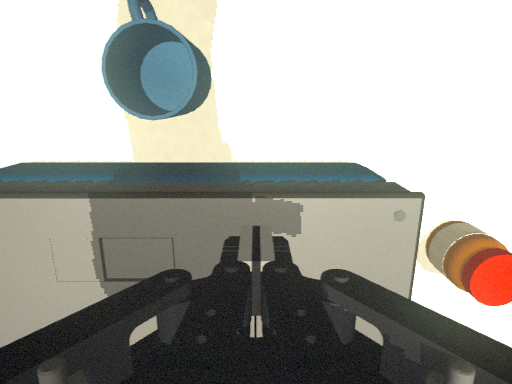

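The wrist view shows a dark-gapped rectangle at (101–174, 237–281), which matches the expected pad at (137,260). A fainter outline to its left, out to x=51, needs a closer look.

```bash
python3 - <<'E'
from h import *
im=cv2.imread("pics/w.png")[215:305,30:210]
cv2.imwrite("pics/w2.png",cv2.resize(cv2.createCLAHE(4,(2,2)).apply(cv2.cvtColor(im,cv2.COLOR_BGR2GRAY)),(800,400),interpolation=cv2.INTER_CUBIC))
E
```

```text
(no output)
```

View pics/w2.png

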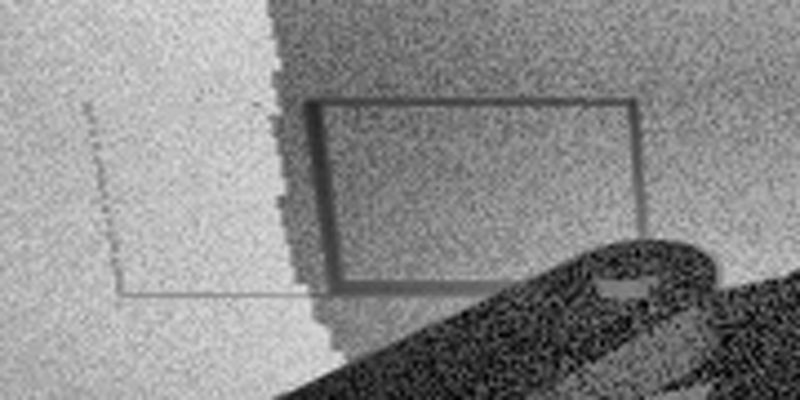

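The thick dark gap is the pad. The thin line is the strip's outline. I'll go above the pad and then descend gently.

```bash
python3 -m inch '[[-0.019,-0.031,0,0,0,0,1],[-0.019,-0.031,0,0,0,0,1],[-0.019,-0.03,0.02,0,0,0,1],[0,0,0.03,0,0,0,1],[0,0,0.022,0,0,0,1]]'
python3 -m inch '[[0,0,0.003,0,0,0,1],[0,0,0,0,0,0,1]]'
python3 - <<'E'
from h import *
s=telemetry.observe();print(s["clock"],s["position"],s["tool_rot"],s["force"])
E
```

```text
clock: 3.5
position: [0.5437, -0.1471, 0.1727]
tool_rot: [-3.141, -0.001, 3.06]
force: [0.4, 0.8, -0.5]
grip_width: 0.0005
finger_force: 0.0
clock: 3.7
position: [0.544, -0.1461, 0.1715]
tool_rot: [-3.141, -0.001, 3.062]
force: [0.2, -0.1, 0.0]
grip_width: 0.0001
finger_force: 0.0
3.7 [ 0.54401164 -0.14614016  0.17146658] [-3.14146685e+00 -5.95532809e-04  3.06227362e+00] [ 0.20889771 -0.06917709  0.03238668]
```

```bash
python3 -m inch '[[0,0,0.005,0,0,0,1],[0,0,0.005,0,0,0,1],[0,0,0.005,0,0,0,1],[0,0,0.003,0,0,0,1],[0,0,0,0,0,0,1]]'
for i in 1; do python3 -m inch '[[0,0,0.0015,0,0,0,1],[0,0,0.0015,0,0,0,1],[0,0,0,0,0,0,1]]'; done
python3 -m inch '[[0,0,0.0015,0,0,0,1],[0,0,0,0,0,0,1]]'
```

```text
clock: 4.2
position: [0.5438, -0.1463, 0.153]
tool_rot: [3.142, -0.001, 3.063]
force: [-0.4, -0.1, -0.6]
grip_width: -0.0001
finger_force: 0.0
clock: 4.5
position: [0.544, -0.1464, 0.1502]
tool_rot: [-3.142, -0.0, 3.063]
force: [0.4, 0.6, 0.7]
grip_width: -0.0002
finger_force: 0.0
clock: 4.7
position: [0.544, -0.1463, 0.1487]
tool_rot: [3.142, -0.0, 3.063]
force: [-0.4, -0.2, -0.1]
grip_width: -0.0002
finger_force: 0.0
```

No panel contact at 148.7 mm, so the fingertip is over the recessed pad. I'll continue in small steps.

```bash
python3 -m inch '[[0,0,0.0015,0,0,0,1],[0,0,0,0,0,0,1]]'
python3 -m inch '[[0,0,0.0015,0,0,0,1],[0,0,0,0,0,0,1]]'
```

```text
clock: 4.9
position: [0.5441, -0.1464, 0.1473]
tool_rot: [-3.142, 0.0, 3.063]
force: [-0.0, 0.4, 1.5]
grip_width: 0.0
finger_force: 1.1
clock: 5.1
position: [0.5441, -0.1463, 0.1458]
tool_rot: [-3.142, 0.0, 3.063]
force: [-0.1, -0.4, 1.4]
grip_width: -0.0001
finger_force: 1.1
```

```bash
python3 -m inch '[[0,0,0.0012,0,0,0,1],[0,0,0,0,0,0,1]]'
python3 -m inch '[[0,0,0.0012,0,0,0,1],[0,0,0,0,0,0,1]]'
python3 - <<'E'
from h import *
im=grab_frame("scene");cv2.imwrite("pics/s2.png",cv2.resize(im[150:340,190:370,::-1],(540,570)))
E
```

```text
clock: 5.3
position: [0.5441, -0.1464, 0.1445]
tool_rot: [-3.141, 0.0, 3.063]
force: [-1.4, 0.4, 4.0]
grip_width: -0.0001
finger_force: 2.1
clock: 5.5
position: [0.5441, -0.1463, 0.1434]
tool_rot: [-3.142, 0.0, 3.063]
force: [-0.4, -0.5, 4.9]
grip_width: -0.0001
finger_force: 2.4
```

View pics/s2.png

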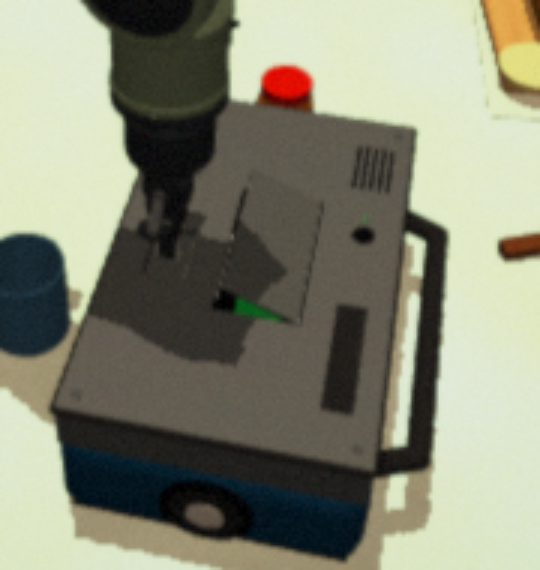

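The scene view shows the battery door springing up: the gap at (225,300) exposes the green pack. I'll lift off and let it rise.

```bash
python3 -m inch '[[0,0,0,0,0,0,1],[0,0,0,0,0,0,1],[0,0,0,0,0,0,1],[0,0,0,0,0,0,1]]'
python3 -m inch '[[0,0,-0.005,0,0,0,1],[0,0,-0.01,0,0,0,1],[0,0,-0.012,0,0,0,1],[0,0.008,-0.012,0,0,0,1],[0,0.008,0,0,0,0,1]]'
python3 - <<'E'
from h import *
s=telemetry.observe();print(s["clock"],s["position"],s["force"])
im=grab_frame("scene");cv2.imwrite("pics/s3.png",cv2.resize(im[150:340,190:370,::-1],(540,570)))
E
```

```text
clock: 5.95
position: [0.5441, -0.1464, 0.1434]
tool_rot: [-3.142, 0.0, 3.063]
force: [1.3, -0.6, 5.7]
grip_width: 0.0002
finger_force: 2.3
clock: 6.45
position: [0.5461, -0.1299, 0.1844]
tool_rot: [3.141, 0.003, 3.062]
force: [-0.1, 0.7, -0.1]
grip_width: 0.0002
finger_force: 0.0
6.45 [ 0.54608492 -0.12988617  0.18438387] [-0.08498512  0.69661319 -0.09456272]
```

View pics/s3.png

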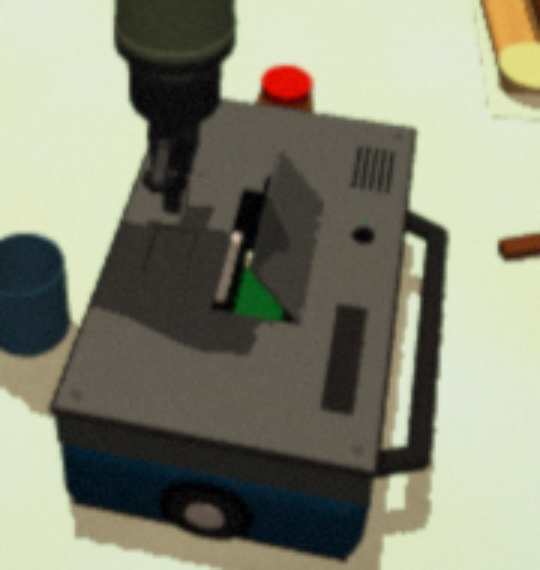

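The door stands up partly open, with its free edge at about (283,155)–(245,265) in the crop. Next I'll push it towards +x, which is tool -x.

```bash
python3 -m inch '[[-0.015,0,0,0,0,0,1],[-0.015,0,0,0,0,0,1],[-0.015,0,0,0,0,0,1],[-0.01,0,0,0,0,0,1],[-0.01,0,0,0,0,0,1]]'
python3 -m inch '[[-0.008,0,0,0,0,0,1],[-0.008,0,0,0,0,0,1],[-0.008,0,0,0,0,0,1],[-0.008,0,0,0,0,0,1]]'
python3 -m inch '[[-0.007,0,0,0,0,0,1],[-0.007,0,0,0,0,0,1],[-0.006,0,0,0,0,0,1],[0,0,0,0,0,0,1]]'
python3 - <<'E'
from h import *
im=grab_frame("scene");cv2.imwrite("pics/s4.png",cv2.resize(im[150:340,190:370,::-1],(540,570)))
E
```

```text
clock: 7.0
position: [0.6103, -0.1351, 0.182]
tool_rot: [3.141, -0.001, 3.063]
force: [-7.7, 1.5, 7.1]
grip_width: -0.0001
finger_force: 4.4
clock: 7.4
position: [0.6426, -0.1381, 0.1824]
tool_rot: [-3.142, 0.0, 3.063]
force: [-1.8, 0.9, 0.7]
grip_width: -0.0003
finger_force: 0.6
clock: 7.8
position: [0.6626, -0.1396, 0.1822]
tool_rot: [-3.142, 0.0, 3.063]
force: [-0.3, 0.4, -0.5]
grip_width: 0.0002
finger_force: 0.0
```

View pics/s4.png

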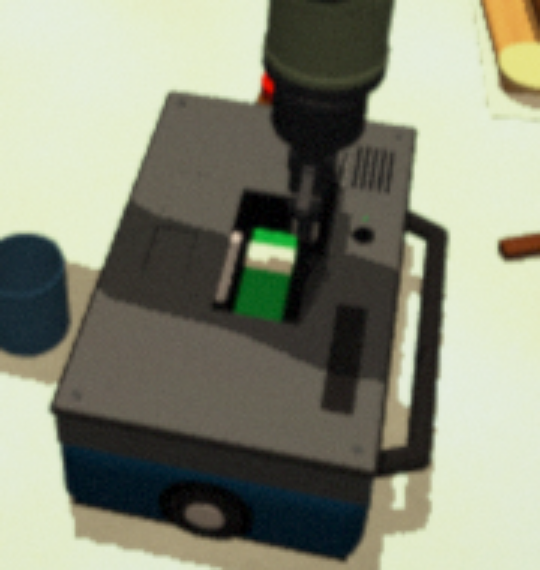

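The door looks about upright, and the open bay shows the green pack. I'll push a few mm more so it is past vertical, then back off, rise and check.

```bash
python3 -m inch '[[-0.003,0,0,0,0,0,1],[-0.003,0,0,0,0,0,1],[0,0,0,0,0,0,1]]'
python3 -m inch '[[0.01,0,0,0,0,0,1],[0.025,0,0,0,0,0,1],[0.035,0,0,0,0,0,1],[0.035,0,-0.02,0,0,0,1],[0.02,0,-0.04,0,0,0,1]]'
python3 -m inch '[[0.03,0,-0.03,0,0,0,1],[0.02,0,-0.03,0,0,0,1],[0,0,0,0,0,0,1],[0,0,0,0,0,0,1]]'
python3 - <<'E'
from h import *
im=grab_frame("scene");t=grab_frame("top")
for l,z in(("strip",.15),("speaker",0),("mug",0),("jam_jar",0),("spare_pack",0)):
    for r in landmark_of(l,"scene")[:1]: print(l,r["score"],at("scene",r["xy"],z))
for r in landmark_of("door_edge","scene")+landmark_of("door_edge","top"): print(r)
for a in(.93,1.57,1.75,1.95):
    x=.05-.075*np.cos(a);p=[.6207+.997*x,-.1354-.078*x,.148+.075*np.sin(a)]
    print(a,px("scene",p),px("top",p))
cv2.imwrite("pics/s5.png",np.hstack([cv2.resize(im[150:340,190:370,::-1],(400,422)),cv2.resize(t[100:225,235:353,::-1],(398,422))]))
E
```

```text
clock: 8.15
position: [0.6682, -0.1401, 0.1824]
tool_rot: [-3.142, 0.0, 3.063]
force: [-0.4, -0.0, 0.6]
grip_width: 0.0001
finger_force: 0.0
clock: 8.65
position: [0.5398, -0.1299, 0.241]
tool_rot: [3.141, -0.005, 3.062]
force: [1.6, 0.2, 1.1]
grip_width: 0.0004
finger_force: 0.0
clock: 9.05
position: [0.4937, -0.1262, 0.3032]
tool_rot: [3.141, 0.002, 3.063]
force: [0.1, 0.2, -1.0]
grip_width: -0.0001
finger_force: 0.0
strip 0.89 [ 0.547601  -0.1344032  0.15     ]
speaker 0.61 [ 0.61446529 -0.13162992  0.        ]
mug 0.9 [ 0.40272493 -0.13254878  0.        ]
jam_jar 0.79 [6.22478200e-01 2.00818918e-01 1.11022302e-16]
spare_pack 0.6 [ 0.53200105 -0.43645984  0.        ]
{'xy': [305.7, 221.7], 'score': 0.65}
{'xy': [320.5, 132.7], 'score': 0.66}
0.93 [277.76146589 218.60438112] [315.82339824 157.8738638 ]
1.57 [295.35412958 217.40422234] [317.5710891  140.50889929]
1.75 [300.53756353 218.60654047] [317.78377696 135.89414935]
1.95 [305.99369369 220.68049012] [317.85325329 131.30525512]
```

View pics/s5.png

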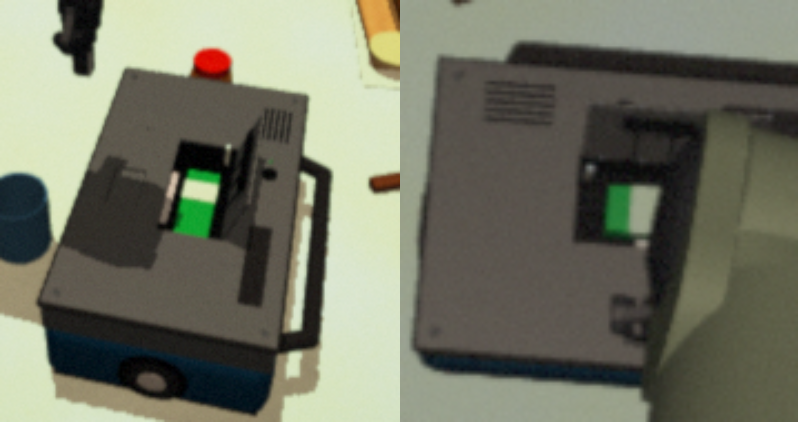

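The left view shows the door standing and leaning back at about (245,170). The network's door-edge point (305.7, 221.7) matches roughly 1.9 rad. The speaker, mug, jar and spare pack haven't moved, and the arm is well clear.

```bash
python3 -c "
from workcell import bot
print(bot.job_done())"
```

```text
the job is handed in; nothing more can be done
None
```

I pressed the release pad in and pushed the battery door past upright until it leaned back at roughly 1.9 rad. I then backed the arm clear and handed the job in at about 9 s; the final pictures show the speaker, mug, jam jar and spare battery in place.

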